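Lock a stamping die into its chase

TASK

Lock up the brass stamping die that has one flat edge: lay it on the bed of the chase between the open jaws and bring its flat up against the alignment bar, then turn the four-spoked turnbuckle sleeve, spoke tops going away from the near end, until both rubber-faced jaws squeeze the die firmly. Last, swing the small lock lever right over towards the far end and take your hand away; leave the plain round die and everything else on the bench where it is.

Things in the scene. Friction and masses are not known exactly. Their poses are not given: they have to be found in the camera images.
- die: The stamping die: brass disc 56 mm across, 14 mm thick, one straight flat edge 39 mm long, about 0.27 kg, lying on the bench left or right of the chase. Origin: centre of its underside, z up; x points from the disc's centre square to the flat, 20 mm away. Along x it spans -28 mm (round side) to +20 mm (flat), 48 mm in all; across, in y, 56 mm.
- die_mid (a point): Centre of that die, half-way up (7 mm above its underside), same axes as the die.
- die_flat (a point): Middle of the die's flat edge, half-way up, same axes as the die.
- chase: The chase: dark steel base plate 255 x 190 x 12 mm, fixed to the bench, up to 0.3 rad askew. Origin at bench level, z up; x runs from its near end (-125 mm, robot side) to its far end (+130 mm), y to its left. The plate's top, z = 12 mm, is the bed. Two aluminium jaws along x (-55 to 120 mm, 18 mm thick, tops at z = 31.5 mm) stand left and right on it and slide in y.
- bed (a point): Point on the bed's top where the centre of the die's underside comes to lie when it is home: 20 mm to the near side of the alignment bar's face, half-way between the jaws. Axes as the chase.
- bar_face (a point): Middle of the near face of the alignment bar, 7 mm above the bed; axes as the chase (this is x = 0, y = 0 there). The bar is fixed, 12 mm deep behind this face, 44 mm wide, 14 mm high. The die's flat must lie on this face.
- left_pad: Rubber face of the left (+y) jaw, a strip from x = -48 to +4 mm, z 14.5 to 30.5 mm of the chase. With the sleeve at angle a its face stands at y = +(39 - 3 a) mm. It is sprung: gives up to 4.5 mm, 8 N per mm after a 4 N preload. (The position read is a reference point mid-chase, not the strip itself.)
- right_pad: Rubber face of the right (-y) jaw, the mirror image of the left one, at y = -(39 - 3 a) mm.
- sleeve (a joint): Angle a (rad) of the turnbuckle's middle sleeve about its level axis, the chase's y direction. Starts at 0 to 1.2 (jaws 78 to 71 mm apart); hard stops at -0.05 and 4.8. It grows as the spokes' tops go towards the far end (+x); both jaws then draw in, 3 mm each per rad, touch the die at about 3.7 and squeeze it with some 20 N at 4.4. It stays where it is left.
- sleeve_mid (a point): Middle of the sleeve on its axis, 65 mm above the bench, 75 mm beyond the bar's face; axes as the chase. Barrel 29 mm thick, 66 mm long, between two jaw posts 85 mm high. Four spokes form a cross in the plane y = 0: one leans by a from straight up towards +x, the others at quarter turns. Each is 8 mm thick, 11 mm at its end, and reaches 48 mm from the axis. Turning takes 4 to 10 N there.
- lock (a joint): Lock lever beside the right jaw, rad: 0 at the start, leaning 0.6 rad from upright to the near end; 1.2 fully over, leaning 0.6 rad to the far end; stays where left, about 1.5 N at the ball. Turns about the chase's y direction through x = -30, y = -81, z = 26 mm of the chase. Rod 8 mm thick, ball 14 mm. The right jaw's outer side is at y = -(63 - 3 a) mm.
- lock_ball (a point): Centre of the black ball at the end of the lock lever, 44 mm from the lever's pivot. Lever and spokes are polished steel: a fingertip that pushes them slides along them easily.
- round_die: A plain round brass die, 56 mm across, 14 mm thick, without a flat, on the other side of the chase: leave it. Origin at the centre of its underside.
- folder: White bone folder, 160 x 22 x 5 mm, a bystander. Origin under its centre.
- paste_jar: Paste jar 64 mm across, 75 mm tall, a bystander.
- weight: Steel weight 100 x 55 x 45 mm, a bystander.
- books: Two small books, one on the other, 156 x 116 x 52 mm, a bystander.
- phone: Black phone 140 x 68 x 9 mm, a bystander.
- scissors: Pair of scissors about 190 x 70 x 10 mm, a bystander.
Mind the look-alikes: they are no part of the job. Leave any green or orange look-alike of the die alone.

How it is judged (in metres and radians):
On the way, in this order (a step that is already met when the one before it is completed fails the run):
1. the die lies on the bed with its flat against the alignment bar (x of die_flat in the frame of bar_face between -0.003 and 0.003 m and angle between the x axis of die_mid and the x axis of chase, either way round below 0.07 rad and z of die_mid in the frame of bed between 0.004 and 0.01 m and y of die_mid in the frame of bed between -0.016 and 0.016 m), for 0.1 s.
2. with the flat still against the bar, both jaws squeeze the die (all of step 1 and contact force between each of left_pad, right_pad and die above 8 N), for 0.2 s.
3. the lock lever is swung over (value of joint lock above 1 rad), for 0.1 s.
At the end, for the whole second after the job is handed in: The die with the flat lies on the bed, its flat within 3 mm of the alignment bar and within 0.07 rad of parallel to it, its centre within 16 mm of the middle; each jaw pad presses on it with more than 8 N; the lock lever is past 1.0 rad; die and sleeve are at rest (all of step 2 and value of joint lock above 1 rad and linear speed of die below 0.01 m/s and velocity of joint sleeve between -0.05 and 0.05 rad/s); the robot touches nothing.
It fails at once if the plain round die is moved by more than 25 mm (distance of round_die from where it was at the start of the episode above 0.025 m).
It fails at once if another thing on the bench is moved by more than 25 mm (distance of any of folder, paste_jar, weight, books, phone, scissors from where it was at the start of the episode above 0.025 m).
It also fails if it takes over 72 s, if anything falls off the work surface, if the arm or the gripper's body presses on something with over 40 N, if the wrist force passes 120 N, or if a joint passes its speed limit or range.

ROBOT

A 7-joint arm with a two-finger parallel gripper is mounted at the origin on the work surface. World frame = base frame: x ahead of the robot, y to its left, z up, the work surface at z = 0. Lengths are in mm, angles in rad, forces in N, time in s.
With the tool pointing down it reaches from about 425 to 1025 mm from the base axis. Payload 3.6 kg.
Tool frame: the origin (TCP) lies at the very end of the fingers, on their centre line; the grasp point (between the pads) lies 19 mm behind it; x points along the fingers, y is the direction in which the jaws open and shut, and the axes are right-handed (so a half turn about x gives the same grasp; the last joint's range is limited). The gripper opens to 85 mm and grips with 20 to 120 N. Pads are 22 mm wide; open, the fingers measure 114 mm over their backs; the gripper's body (76 mm by 85 mm) begins 54 mm behind the grasp point. The pads swing forward as they close: fully open they stand 13 mm farther back than shut.
Start: joints at [-1.393, 0.591, 0.048, 1.609, -0.033, 0.943, -0.034], TCP at [194.633, 698.389, 231.302] pointing down, gripper open.
Joint ranges: [-2.69, 2.69], [-0.47, 2.24], [-1.27, 1.36], [0.19, 2.51], [-1.53, 4.68], [0.08, 2.07], [-3.09, 3.09]. Speed limits (rad/s): [2.57, 2.57, 3.14, 3.14, 3.14, 3.14, 3.14].

INTERFACE

Orientations are given as a 3x3 rotation matrix whose columns are the frame's x, y, z axes.
In Python, from bench import manip gives the robot as it stands. The module is installed in compiled form; this text tells all that it offers.
- The arm moves only by the tool carry_out, never from a script. Its argument "rows" is one flat list of numbers, 7 for each row, row after row: the shift along the tool's x, y, z in mm, then the turn, a rotation vector about the tool's x, y, z in degrees, then the gripper command: -1 is shut, 1 is fully open, values between are in proportion. A call has 1 to 8 rows; each row is the pose to reach, as a shift and turn from the pose commanded when the call began, along the tool's axes at that moment; what a row does not reach only later rows make up. A row lasts 1/8 s, in which the tool goes at most 62.5 mm and 10.7 degrees, less where a joint would pass 70% of its speed; a pose out of reach is approached as far as the arm can. A call with a gripper value outside its range is refused whole. The fingers move at their own pace and stop on an object; "grip_force" is the grip in N (left out, the last holds). Time passes only in rows, so rows that repeat a pose let the fingers close. It gives the time, the measured TCP pose, the force and the opening at its end, in the units of the state.
- manip.read_state(): the state, without advancing time (a new reading comes with each control period).
- manip.get_image(name): name is "scene" or "top"; returns the picture (420x560x3 uint8, red, green, blue); there is no depth.
- manip.camera_model(name): a dict with "intrinsics" (3x3 intrinsics, pixels), "D" ([k1, k2, p1, p2, k3] as OpenCV has them; the pictures are not rectified), "extrinsics" (4x4, takes a point from world to camera coordinates). Camera axes: x right, y down, z forward; pixel columns grow to the right and rows downward; lengths in mm; the calibration is good to about 2 mm. A picture is of the moment at which its call begins. camera_model takes no time and is no camera call.
- manip.finish_job(): hands the job in, once; it reports no verdict.
The state is a dict: "time_s": time; "joint_positions": joint angles; "joint_vel": joint speeds; "effort": joint torques, N m; "tcp_pos": TCP position; "orientation": TCP orientation; "ft_force": force on the tool from outside, world axes, zero at the start; "wrist_torque": the same for the moment, N m; "opening": finger opening in mm.
Only numpy, scipy, OpenCV 4.12 (cv2) and the standard library are available. Lean on these libraries where they do the work, as an engineer would, in place of code of your own. Each camera call takes 0.05 s, during which the arm holds its last target. There are 200 camera calls.

## Working session

There is one attempt and no reset: what is moved stays moved. The work goes in short steps, Python scripts to look and compute and a tool call to move; the robot and the scene stay as the last step left them, time stands still between calls to the robot, and variables do not carry over. Pictures are saved under pics/ and viewed, about 8 in all and at most 12, crops included, and the job is handed in when it is done.

Besides the shell and the picture viewer there is one more tool, called after "Call:" as name(argument=value, ...) on one line, values as JSON. carry_out: Moves the arm, as the interface text tells. Its arguments: {"type":"object","properties":{"rows":{"type":"array"},"grip_force":{"type":"number"}},"required":["rows"]}

```bash
mkdir -p pics; python3 - <<'E'
from bench import manip
import cv2,numpy as np
s=manip.read_state();print(s)
for n in("scene","top"):
    im=manip.get_image(n);cv2.imwrite(f"pics/{n}0.png",im[:,:,::-1])
    m=manip.camera_model(n);print(n,m["intrinsics"],m["D"],m["extrinsics"])
E
```

```text
{'time_s': 0.0, 'joint_positions': array([-1.39252142,  0.59211728,  0.0483352 ,  1.60985914, -0.03327758,
        0.9427096 , -0.03367592]), 'joint_vel': array([-0.0002541 , -0.00036094, -0.00124763, -0.00032614,  0.00113058,
        0.00035013, -0.00189731]), 'effort': array([-9.62917948e-04, -5.48698282e+01,  1.54639062e+00, -1.98127216e+01,
        9.43822553e-03,  8.78791558e-03,  5.11734186e-06]), 'tcp_pos': array([194.41420435, 697.56586835, 230.12942594]), 'orientation': array([[-4.52250424e-04,  2.68356853e-01,  9.63319467e-01],
       [-2.24344048e-03,  9.63316869e-01, -2.68357183e-01],
       [-9.99997381e-01, -2.28251453e-03,  1.66382165e-04]]), 'ft_force': array([-0.06386621,  0.79633165, -0.28473816]), 'wrist_torque': array([-0.0151201 , -0.00958972,  0.03961725]), 'opening': 85.83478177525866}
scene [[389.5852911    0.         282.91104663]
 [  0.         389.5852911  214.43680129]
 [  0.           0.           1.        ]] [0.01375776 0.         0.         0.         0.        ] [[-1.76026711e-01  9.84253007e-01  1.61436093e-02  1.39147459e+02]
 [ 7.47731459e-01  1.44356882e-01 -6.48119399e-01 -3.36823847e+02]
 [-6.40243909e-01 -1.02015241e-01 -7.61367604e-01  1.35225701e+03]
 [ 0.00000000e+00  0.00000000e+00  0.00000000e+00  1.00000000e+00]]
top [[380.82037751   0.         275.38784389]
 [  0.         380.82037751 213.85491464]
 [  0.           0.           1.        ]] [-0.08167039  0.          0.          0.          0.        ] [[-8.49109583e-03 -9.99645169e-01  2.52475397e-02 -7.07099458e+01]
 [-9.92006240e-01  5.24187268e-03 -1.26079903e-01  5.49172282e+02]
 [ 1.25902821e-01 -2.61162735e-02 -9.91698755e-01  1.11952235e+03]
 [ 0.00000000e+00  0.00000000e+00  0.00000000e+00  1.00000000e+00]]
```

View pics/scene0.png

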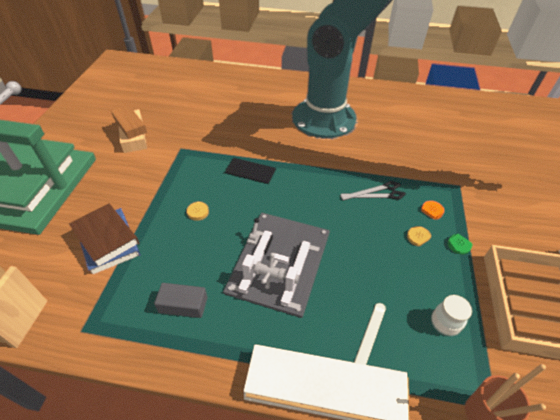

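View pics/top0.png

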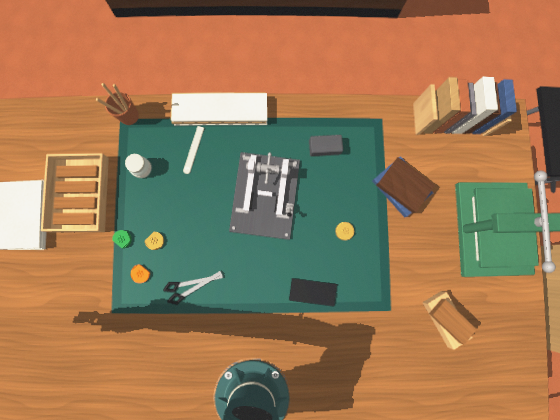

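The top view shows the chase at about (266,195), a brass die on its left at (154,241) that seems to have the flat, and the round die at (345,231). The arm is clear of both. Next I'll zoom in.

```bash
cat > h.py <<'E'
import numpy as np,cv2
from bench import manip
M={n:manip.camera_model(n) for n in("scene","top")}
def ray(n,uv):
    m=M[n];p=cv2.undistortPoints(np.array([[uv]],float),np.array(m["intrinsics"]),np.array(m["D"]))[0,0]
    E=np.array(m["extrinsics"]);R=E[:3,:3];return -R.T@E[:3,3],R.T@np.array([p[0],p[1],1])
def plane(n,uv,z):
    c,d=ray(n,uv);return c+d*(z-c[2])/d[2]
def tri(a,b):
    A=np.zeros((3,3));B=np.zeros(3)
    for n,uv in(("scene",a),("top",b)):
        c,d=ray(n,uv);d=d/np.linalg.norm(d);P=np.eye(3)-np.outer(d,d);A+=P;B+=P@c
    return np.linalg.solve(A,B)
def proj(n,P):
    m=M[n];E=np.array(m["extrinsics"]);r=cv2.Rodrigues(E[:3,:3])[0]
    return cv2.projectPoints(np.array(P,float).reshape(-1,1,3),r,E[:3,3],np.array(m["intrinsics"]),np.array(m["D"]))[0][:,0]
E
python3 - <<'E'
from h import *
t=cv2.imread("pics/top0.png");s=cv2.imread("pics/scene0.png")
cr=lambda i,x,y,w,h,k:cv2.resize(i[y:y+h,x:x+w],None,fx=k,fy=k,interpolation=cv2.INTER_CUBIC)
out=np.zeros((600,800,3),np.uint8)
a=cr(t,225,145,80,100,5);out[:500,:400]=a
b=cr(s,220,205,115,115,3.4782);b=cv2.resize(b,(400,400));out[:400,400:]=b
c=cr(t,139,227,30,28,6);out[410:410+168,420:600]=c
c=cr(s,402,222,30,28,6);out[410:410+168,610:790]=c
cv2.imwrite("pics/z.png",out)
# brass die outline
hsv=cv2.cvtColor(t,cv2.COLOR_BGR2HSV)
m=cv2.inRange(hsv,(14,90,120),(32,255,255))
for c in cv2.findContours(m,cv2.RETR_EXTERNAL,cv2.CHAIN_APPROX_NONE)[0]:
    if 100<cv2.contourArea(c)<800:
        P=np.array([plane("top",p,14)[:2] for p in c[:,0].astype(float)])
        print(cv2.boundingRect(c),cv2.contourArea(c),cv2.minAreaRect(P.astype(np.float32)))
        cen=P.mean(0);d=P-cen
        an=np.degrees(np.arctan2(d[:,1],d[:,0]));o=np.argsort(an)
        if c[:,0,0].mean()<200: print([(int(an[i]),round(float(np.hypot(*d[i])),1)) for i in o])
E
```

```text
(130, 264, 19, 19) 223.5 ((369.2167663574219, 342.91314697265625), (54.89159393310547, 48.90614700317383), 46.458011627197266)
[(-176, 24.2), (-169, 24.5), (-162, 25.3), (-153, 23.6), (-150, 27.8), (-147, 25.1), (-137, 24.6), (-132, 26.8), (-123, 27.3), (-115, 28.4), (-109, 27.2), (-103, 26.3), (-96, 28.7), (-90, 28.5), (-83, 28.6), (-78, 29.0), (-70, 26.8), (-61, 25.1), (-57, 22.5), (-46, 21.9), (-34, 22.1), (-24, 23.2), (-14, 25.0), (-7, 24.4), (0, 27.2), (0, 30.2), (5, 30.4), (12, 27.9), (18, 28.7), (26, 27.1), (35, 26.0), (40, 28.0), (49, 28.0), (54, 26.0), (63, 27.1), (69, 25.8), (75, 24.8), (83, 27.2), (90, 27.0), (96, 27.0), (104, 24.5), (111, 25.3), (120, 23.7), (126, 25.4), (136, 25.0), (142, 23.0), (152, 23.8), (155, 26.5), (159, 22.5), (168, 24.6), (176, 24.2)]
(145, 232, 19, 18) 222.5 ((468.7635192871094, 295.5654602050781), (48.65293884277344, 53.72810745239258), 45.507354736328125)
[(-174, 24.8), (-165, 22.3), (-158, 23.3), (-151, 24.6), (-141, 23.7), (-136, 25.7), (-126, 25.9), (-121, 24.2), (-111, 25.5), (-105, 24.4), (-98, 23.8), (-90, 23.4), (-84, 26.6), (-75, 24.0)
[... 3901 characters left out ...]
, (-78, 8.1), (-70, 15.2), (-51, 13.8), (-39, 6.8), (-30, 14.2), (-25, 9.7), (-24, 17.2), (-13, 16.2), (-10, 19.5), (-8, 23.0), (-2, 12.3), (0, 19.3), (0, 26.3), (1, 29.9), (6, 37.3), (7, 33.7), (8, 23.2), (9, 19.7), (11, 41.4), (13, 30.9), (14, 27.4), (15, 42.3), (16, 38.8), (18, 35.3), (45, 63.9), (47, 66.4), (47, 61.3), (47, 56.2), (47, 51.0), (48, 45.9), (51, 66.5), (51, 43.4), (51, 61.4), (52, 38.4), (52, 56.3), (53, 51.2), (53, 33.3), (53, 46.2), (54, 28.3), (54, 41.1), (56, 36.1), (56, 23.3), (59, 18.4), (61, 34.1), (63, 29.2), (65, 13.5), (67, 24.4), (73, 19.8), (76, 9.0), (83, 18.9), (94, 15.2), (106, 5.4), (112, 12.6), (136, 11.6), (159, 12.8), (162, 5.3), (164, 16.0), (176, 15.5)]
```

View pics/z.png

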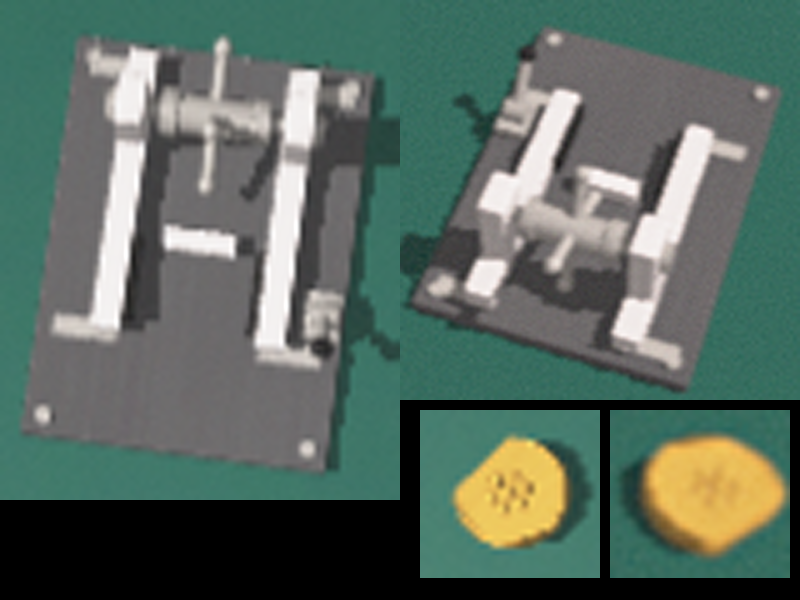

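The crop shows the flat die's flat facing up-left, at about 45° in world axes. The chase is askew by about -8°, the bar's near face runs from (165,251) to (236,258) in the crop, and the black lever ball is at (321,345). The spoke tips are at (222,45) and (205,187).

```bash
cat >> h.py <<'E'
def die_fit(img,box,z=14):
    k=6;x,y,w,h=box;c=cv2.resize(img[y:y+h,x:x+w],None,fx=k,fy=k,interpolation=cv2.INTER_CUBIC)
    m=cv2.inRange(cv2.cvtColor(c,cv2.COLOR_RGB2HSV),(14,100,110),(34,255,255))
    C=max(cv2.findContours(m,cv2.RETR_EXTERNAL,cv2.CHAIN_APPROX_NONE)[0],key=cv2.contourArea)[:,0]
    return np.array([plane("top",(p+.5)/k-.5+np.array([x,y]),z)[:2] for p in C.astype(float)])
E
python3 - <<'E'
from h import *
from scipy.optimize import least_squares
im=cv2.imread("pics/top0.png")[:,:,::-1].copy()
P=die_fit(im,(139,227,30,28))
# support-like model: |p-c|<28, n.(p-c)<20 ; residual = signed distance to shape
def res(q):
    d=P-q[:2];n=np.array([np.cos(q[2]),np.sin(q[2])])
    return np.maximum(np.hypot(*d.T)-28,d@n-20)
for t in(45,135,-45,-135):
    r=least_squares(res,[*P.mean(0),np.radians(t)],loss='soft_l1');print("die",r.x[:2],np.degrees(r.x[2]),r.cost)
cc=lambda p:np.array([(p[0]+.5)/5-.5+225,(p[1]+.5)/5-.5+145])
K=[plane("top",cc(p),12)[:2] for p in((78,38),(373,72),(327,470),(22,433))]
K=np.array(K);print(K,[np.linalg.norm(K[i]-K[i-1]) for i in range(4)])
L=np.array([[130,95],[130,-95],[-125,-95],[-125,95]],float)
l0=L-L.mean(0);k0=K-K.mean(0)
a=np.arctan2((l0[:,0]*k0[:,1]-l0[:,1]*k0[:,0]).sum(),(l0*k0).sum())
R=np.array([[np.cos(a),-np.sin(a)],[np.sin(a),np.cos(a)]]);o=K.mean(0)-R@L.mean(0)
print("chase",o,a,np.degrees(a));print((K-o)@R-L)
loc=lambda w:R.T@(w[:2]-o)
for p,z in(((165,251),26),((236,258),26),((163,226),26),((321,345),62)):
    print(p,loc(plane("top",cc(p),z)))
np.savez("chase.npz",o=o,a=a)
# spoke tips: ray meets plane chase-y=0
cs=lambda p:np.array([(p[0]-400+.5)*115/400-.5+220,(p[1]+.5)*115/400-.5+205])
for n,uv in(("top",cc((222,45))),("top",cc((205,187))),("scene",cs((585,178))),("scene",cs((562,265))),("scene",cs((570,285)))):
    c,d=ray(n,uv);t=-(loc(c)[1])/(R.T@d[:2])[1];
    # use closest: also report at radius 44 sphere about sleeve
    mid=np.array([*(o+R@[75,0]),65]);w=c-mid;A=d@d;B=2*w@d;Cc=w@w-46**2;D=B*B-4*A*Cc
    for s in(-1,1):
        tt=(-B+s*np.sqrt(max(D,0)))/2/A;q=c+d*tt;print(n,uv,D>0,loc(q)-[75,0],q[2]-65)
E
```

```text
die [472.05122442 298.76607794] 44.35289580433338 91.89694275916949
die [468.51016902 297.10599687] 189.8181144748512 344.19742755431025
die [471.87907904 296.55576007] -52.38234818083413 516.49853831493
die [468.51013299 297.10593297] -170.18078826655795 344.1974274408079
[[ 748.82493333   34.53703916]
 [ 726.30981534 -152.00463403]
 [ 474.73496977 -119.41403492]
 [ 498.70066409   67.93191217]] [np.float64(252.3437488957711), np.float64(187.89551983600253), np.float64(253.67705862219194), np.float64(188.87259831637004)]
chase [609.66312544 -41.91769898] -0.12824340533131745 -7.34780587587001
[[-1.75894041 -1.37539642]
 [-0.23194642  0.73528865]
 [ 1.09103843  0.88380311]
 [ 0.89984841 -0.24369534]]
(165, 251) [-3.12548399 21.17440668]
(236, 258) [ -2.06143197 -22.7037549 ]
(163, 226) [12.23665132 24.36319315]
(321, 345) [-54.09045438 -79.2631694 ]
top [269.  153.6] True [36.65591494  0.51752431] 27.786256823889744
top [269.  153.6] True [45.82370682  1.36754785] -3.783874548267022
top [265.6 182. ] True [-45.23069817   0.44813975] 8.365591079227897
top [265.6 182. ] True [-37.98528535   1.35266342] -25.90923385316387
scene [272.83125 255.81875] True [-11.31759045   5.24737564] 44.276147024642455
scene [272.83125 255.81875] True [-44.93326825  -6.16088684] -7.684066494688295
scene [266.21875 280.83125] True [39.50320252  7.3365982 ] 22.398020401030976
scene [266.21875 280.83125] True [ 1.72056569 -6.91090666] -45.445341046626936
scene [268.51875 286.58125] True [43.23502419 13.58453413] 7.886261179181474
scene [268.51875 286.58125] True [15.65210535  3.51861163] -43.111842577479365
```

```bash
cat >> h.py <<'E'
try:
    _c=np.load("chase.npz");o=_c["o"];a=float(_c["a"]);R=np.array([[np.cos(a),-np.sin(a)],[np.sin(a),np.cos(a)]])
    def W(x,y,z): return np.array([*(o+R@[x,y]),z])
    def loc(w): return R.T@(np.array(w)[:2]-o)
except Exception: pass
E
python3 - <<'E'
from h import *
for an in(0,.1,.2,.4,.8):
    P=[W(75+46*np.sin(an+k*np.pi/2),0,65+46*np.cos(an+k*np.pi/2)) for k in(0,1,3)]
    print(an,"top",((proj("top",P)-[225,145]+.5)*5).astype(int).tolist(),"scene",((proj("scene",P)-[220,205]+.5)*400/115+[400,0]).astype(int).tolist())
E
```

```text
0 top [[215, 97], [224, 43], [206, 191]] scene [[571, 189], [548, 289], [594, 173]]
0.1 top [[216, 90], [224, 46], [206, 189]] scene [[569, 195], [548, 293], [594, 169]]
0.2 top [[217, 82], [224, 49], [206, 187]] scene [[566, 201], [549, 295], [594, 166]]
0.4 top [[219, 69], [223, 57], [206, 179]] scene [[562, 215], [551, 299], [593, 161]]
0.8 top [[222, 49], [221, 80], [209, 156]] scene [[554, 245], [556, 297], [588, 160]]
```

```bash
cat >> h.py <<'E'
from scipy.spatial.transform import Rotation as Ro
def go(p,yaw=None):
    """shift (tool axes, mm) and turn (deg, rotvec) from the measured pose to TCP p, pointing down, tool y at world yaw deg"""
    s=manip.read_state();T=np.array(s["orientation"]);d=T.T@(np.array(p)-s["tcp_pos"])
    y=T[:,1];yw=np.degrees(np.arctan2(y[1],y[0])) if yaw is None else yaw
    t=np.radians(yw);Y=np.array([np.cos(t),np.sin(t),0]);X=np.array([0,0,-1.]);G=np.c_[X,Y,np.cross(X,Y)]
    print("t",s["time_s"],"tcp",s["tcp_pos"].round(1),"F",s["ft_force"].round(1),"open",round(s["opening"],1),"j",s["joint_positions"].round(2))
    print("shift",d.round(1),"turn",np.degrees(Ro.from_matrix(T.T@G).as_rotvec()).round(1))
E
python3 -c "
from h import *
go((472,299,60),44.4)"
```

```text
t 0.1 tcp [194.4 697.7 230.3] F [-0.2 -0.1  0.3] open 85.4 j [-1.39  0.59  0.05  1.61 -0.03  0.94 -0.03]
shift [ 170.9 -309.2  374.4] turn [30.   0.   0.1]
```

Call:
carry_out(rows=[80,-150,182,15,0,0,1,171,-309,374,30,0,0,1,171,-309,374,30,0,0,1,171,-309,374,30,0,0,1,171,-309,374,30,0,0,1,171,-309,374,30,0,0,1,171,-309,374,30,0,0,1,171,-309,374,30,0,0,1], grip_force=60)

```text
time_s: 1.1
tcp_pos: [465.0, 310.1, 64.3]
orientation: [[0.0, 0.714, 0.7], [0.0, 0.7, -0.714], [-1.0, 0.0, -0.0]]
ft_force: [1.1, -0.2, 0.6]
opening: 85.5
```

Call:
carry_out(rows=[0,-4,0,0,0,0,1,30,-4,0,0,0,0,1,57,-4,0,0,0,0,1,57,-4,0,0,0,0,1,57,-4,0,0,0,0,-1,57,-4,0,0,0,0,-1,57,-4,0,0,0,0,-1,57,-4,0,0,0,0,-1])

```text
time_s: 2.1
tcp_pos: [462.9, 312.9, 14.0]
orientation: [[0.003, 0.713, 0.701], [0.006, 0.701, -0.713], [-1.0, 0.007, -0.002]]
ft_force: [-19.4, -11.3, 55.9]
opening: 15.9
```

```bash
python3 -c "
from h import *
print(W(-50,0,0))
go((*W(-50,0,0)[:2],100),np.degrees(a))"
```

```text
[560.07372151 -35.52309042   0.        ]
t 2.1 tcp [462.9 312.9  14. ] F [-19.4 -11.3  55.9] open 15.9 j [-0.72  0.72  0.06  2.11 -0.15  0.31  0.25]
shift [ -87.9 -174.4  316.4] turn [51.8 -0.3 -0.3]
```

The commanded pose fell short on the first move, so the fingers came down off-centre. I'll lift, open and look again.

Call:
carry_out(rows=[-20,0,0,0,0,0,-1,-60,0,0,0,0,0,1,-120,0,0,0,0,0,1,-170,-100,-100,0,0,0,1,-170,-100,-100,0,0,0,1,-170,-100,-100,0,0,0,1])

```text
time_s: 2.85
tcp_pos: [316.5, 309.9, 179.7]
orientation: [[-0.0, 0.712, 0.702], [0.001, 0.702, -0.712], [-1.0, 0.001, -0.001]]
ft_force: [0.3, -0.2, -0.5]
opening: 85.3
```

```bash
python3 - <<'E'
from h import *
s=manip.read_state();print(s["tcp_pos"])
t=manip.get_image("top");sc=manip.get_image("scene")
cv2.imwrite("pics/t1.png",t[:,:,::-1]);cv2.imwrite("pics/s1.png",sc[:,:,::-1])
out=np.zeros((600,800,3),np.uint8)
out[:300,:400]=cv2.resize(t[210:285,110:210],(400,300),interpolation=cv2.INTER_CUBIC)
out[:300,400:]=cv2.resize(sc[195:270,385:485],(400,300),interpolation=cv2.INTER_CUBIC)
out[300:,:400]=cv2.resize(t[148:193,235:295],(400,300),interpolation=cv2.INTER_CUBIC)
out[300:,400:]=cv2.resize(sc[235:295,240:320],(400,300),interpolation=cv2.INTER_CUBIC)
cv2.imwrite("pics/z1.png",out[:,:,::-1])
E
```

```text
[316.53765229 309.86463916 179.6911961 ]
```

View pics/z1.png

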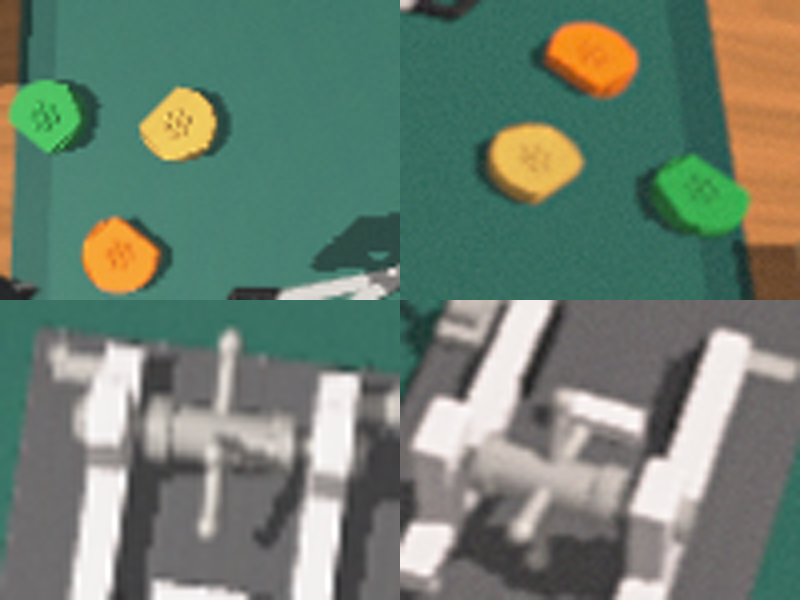

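The die has barely moved. It's at about (177,123) in the crop, with its flat still up-left and nothing else disturbed. The sleeve's spoke tips fit a≈1.0: a far-up tip, a far-down tip and a near-low tip. I'll refit the die.

```bash
cat >> h.py <<'E'
from scipy.optimize import least_squares
def die(img,box,z,t):
    P=die_fit(img,box,z)
    def res(q):
        d=P-q[:2];n=np.array([np.cos(q[2]),np.sin(q[2])])
        return np.maximum(np.hypot(*d.T)-28,d@n-20)
    r=least_squares(res,[*P.mean(0),np.radians(t)],loss='soft_l1')
    return r.x[:2],np.degrees(r.x[2]),r.cost/len(P)
E
python3 - <<'E'
from h import *
t=cv2.imread("pics/t1.png")[:,:,::-1].copy()
c,y,k=die(t,(137,225,34,32),14,45);print(c,y,k)
n=np.array([np.cos(np.radians(y)),np.sin(np.radians(y))])
go((*(c-4*n),90),y)
E
```

```text
[470.94984173 297.51242406] 45.496933156347886 0.30496033144068724
t 2.95 tcp [317.2 310.3 179.5] F [ 0.1 -0.4 -0.1] open 85.1 j [-1.    0.33  0.15  2.27 -0.1   0.54  0.01]
shift [ 89.4  96.2 117.4] turn [-0.8 -0.1 -0.1]
```

Call:
carry_out(rows=[60,96,117,-1,0,0,1,60,96,117,-1,0,0,1,60,96,117,-1,0,0,1,89,96,117,-1,0,0,1,89,96,117,-1,0,0,1,140,96,117,-1,0,0,1,140,96,117,-1,0,0,1,140,96,117,-1,0,0,1])

```text
time_s: 3.95
tcp_pos: [471.0, 294.1, 39.5]
orientation: [[0.001, 0.702, 0.713], [0.001, 0.713, -0.702], [-1.0, 0.001, 0.0]]
ft_force: [0.1, 1.0, 0.9]
opening: 85.3
```

```bash
python3 -c "
from h import *
n=np.array([np.cos(np.radians(45.5)),np.sin(np.radians(45.5))])
go((*(np.array([471,297.5])-4*n),2.5),45.5)"
```

```text
t 3.95 tcp [471.  294.1  39.5] F [0.1 1.  0.9] open 85.3 j [-0.7   0.68  0.09  2.11 -0.15  0.36  0.3 ]
shift [37.  -1.6 -2.4] turn [-0.1  0.  -0.1]
```

Call:
carry_out(rows=[20,-1.5,-2,0,0,0,1,37,-1.5,-2,0,0,0,1,37,-1.5,-2,0,0,0,1,37,-1.5,-2,0,0,0,-1,37,-1.5,-2,0,0,0,-1,37,-1.5,-2,0,0,0,-1,37,-1.5,-2,0,0,0,-1,37,-1.5,-2,0,0,0,-1])

```text
time_s: 4.95
tcp_pos: [468.9, 294.7, 2.4]
orientation: [[0.002, 0.702, 0.713], [0.001, 0.713, -0.702], [-1.0, 0.003, 0.0]]
ft_force: [-0.2, 0.0, 6.3]
opening: 45.7
```

Call:
carry_out(rows=[-50,0,0,0,0,0,-1,-100,0,0,0,0,0,-1,-100,0,0,0,0,0,-1])

```text
time_s: 5.32
tcp_pos: [470.1, 295.4, 104.5]
orientation: [[0.006, 0.702, 0.712], [0.004, 0.712, -0.702], [-1.0, 0.007, 0.001]]
ft_force: [1.2, 0.5, -3.0]
opening: 45.9
```

```bash
python3 -c "
from h import *
go((*W(-65,0,0)[:2],100),np.degrees(a))"
```

```text
t 5.325 tcp [470.1 295.4 104.5] F [ 1.2  0.5 -3. ] open 45.9 j [-0.73  0.56  0.12  2.09 -0.14  0.48  0.29]
shift [   3.5 -181.6  284.4] turn [52.8 -0.1 -0.4]
```

Call:
carry_out(rows=[3,-182,284,53,0,0,-1,3,-182,284,53,0,0,-1,3,-182,284,53,0,0,-1,3,-182,284,53,0,0,-1,3,-182,284,53,0,0,-1,3,-182,284,53,0,0,-1,3,-182,284,53,0,0,-1,3,-182,284,53,0,0,-1])

```text
time_s: 6.32
tcp_pos: [541.2, -33.3, 97.0]
orientation: [[-0.003, 0.991, -0.13], [0.001, -0.13, -0.991], [-1.0, -0.003, -0.001]]
ft_force: [0.1, 1.0, -3.3]
opening: 45.9
```

```bash
python3 -c "
from h import *
go((*W(-65,0,0)[:2],15.5),np.degrees(a));print(loc(manip.read_state()['tcp_pos']))"
```

```text
t 6.325 tcp [541.2 -33.3  97. ] F [ 0.1  1.  -3.3] open 45.9 j [-0.24  0.59  0.3   2.12 -0.36  0.48  0.21]
shift [81.5  4.3 -0.2] turn [-0.1 -0.   0.2]
[-69.04910522  -0.22961564]
```

Next I'll lower it to the bed and release.

Call:
carry_out(rows=[45,4,0,0,0,0,-1,75,4,0,0,0,0,-1,81,4,0,0,0,0,-1,82,4,0,0,0,0,-1,82,4,0,0,0,0,0.55,82,4,0,0,0,0,0.55,40,4,0,0,0,0,0.55,0,4,0,0,0,0,0.55])

```text
time_s: 7.32
tcp_pos: [546.7, -35.5, 99.8]
orientation: [[0.001, 0.991, -0.132], [0.0, -0.132, -0.991], [-1.0, 0.001, -0.0]]
ft_force: [0.6, 0.1, 0.6]
opening: 66.2
```

```bash
python3 -c "
from h import *
go((*W(-115,0,0)[:2],90),np.degrees(a))"
```

```text
t 7.325 tcp [546.7 -35.5  99.8] F [0.6 0.1 0.6] open 66.2 j [-0.24  0.59  0.31  2.11 -0.37  0.49  0.21]
shift [  9.7 -51.8  -1.5] turn [-0.2 -0.  -0. ]
```

Call:
carry_out(rows=[-20,-60,0,0,0,0,-1,-20,-120,0,0,0,0,-1,-20,-120,0,0,0,0,-1,-20,-120,0,0,0,0,-1])

```text
time_s: 7.82
tcp_pos: [428.8, -19.6, 119.0]
orientation: [[0.003, 0.991, -0.132], [0.0, -0.132, -0.991], [-1.0, 0.003, -0.001]]
ft_force: [0.8, 0.7, 0.2]
opening: -0.1
```

```bash
python3 - <<'E'
from h import *
t=manip.get_image("top");cv2.imwrite("pics/t2.png",t[:,:,::-1])
cv2.imwrite("pics/z2.png",cv2.resize(t[130:260,205:325],None,fx=4.5,fy=4.5,interpolation=cv2.INTER_CUBIC)[:,:,::-1])
p=proj("top",[W(-61,0,26)])[0];print(p)
for z in(26,):
  c,y,k=die(t,(int(p[0])-17,int(p[1])-17,34,34),z,-7);print(c,loc(c),y-np.degrees(a),k)
E
```

```text
[262.09959746 214.16287416]
[550.42885149 -33.42212534] [-59.83436409   0.85020875] 0.4441305967663425 0.3226576648377556
```

View pics/z2.png

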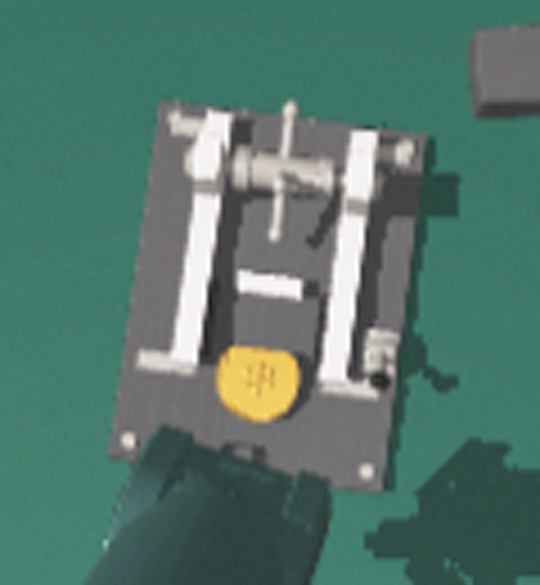

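The die lies on the bed at (258,382) in the crop, central between the jaws with its flat facing the bar at (270,295). It measures only 0.4° off square. Next I'll push it home with shut fingers.

```bash
python3 -c "
from h import *
go((*W(-115,.5,0)[:2],50),np.degrees(a))
go((*W(-115,.5,0)[:2],16),np.degrees(a))"
```

```text
t 7.875 tcp [429.8 -19.7 118.9] F [ 1.2  0.2 -0.4] open 0.2 j [-0.3   0.45  0.31  2.35 -0.37  0.38  0.2 ]
shift [69.2 66.  -1.7] turn [-0.2 -0.  -0.2]
t 7.875 tcp [429.8 -19.7 118.9] F [ 1.2  0.2 -0.4] open 0.2 j [-0.3   0.45  0.31  2.35 -0.37  0.38  0.2 ]
shift [103.2  65.8  -1.6] turn [-0.2 -0.  -0.2]
```

Call:
carry_out(rows=[45,66,-1.5,0,0,0,-1,80,66,-1.5,0,0,0,-1,102,66,-1.5,0,0,0,-1,102,66,-1.5,0,0,0,-1,102,76,-1.5,0,0,0,-1,102,84,-1.5,0,0,0,-1,102,92,-1.5,0,0,0,-1,102,98,-1.5,0,0,0,-1])

```text
time_s: 8.88
tcp_pos: [519.5, -30.0, 16.6]
orientation: [[-0.011, 0.991, -0.131], [0.003, -0.131, -0.991], [-1.0, -0.011, -0.002]]
ft_force: [-12.2, 1.7, 13.3]
opening: -0.1
```

```bash
python3 -c "
from h import *
s=manip.read_state();print(loc(s['tcp_pos']),s['tcp_pos'][2],s['ft_force'])"
```

```text
[-90.91617859   0.30355483] 16.603828267432284 [-12.15980025   1.69143356  13.27017018]
```

```bash
python3 - <<'E'
from h import *
t=manip.get_image("top");sc=manip.get_image("scene");s=manip.read_state()
print(loc(s['tcp_pos']),s['tcp_pos'][2],s['ft_force'])
out=np.zeros((500,800,3),np.uint8)
out[:,:400]=cv2.resize(t[150:250,225:305],(400,500),interpolation=cv2.INTER_CUBIC)
out[:,400:]=cv2.resize(sc[200:300,240:320],(400,500),interpolation=cv2.INTER_CUBIC)
cv2.imwrite("pics/z3.png",out[:,:,::-1])
E
```

```text
[-90.81880298   0.24335887] 16.639017168444497 [-8.82586074  1.76474956 10.83877923]
```

View pics/z3.png

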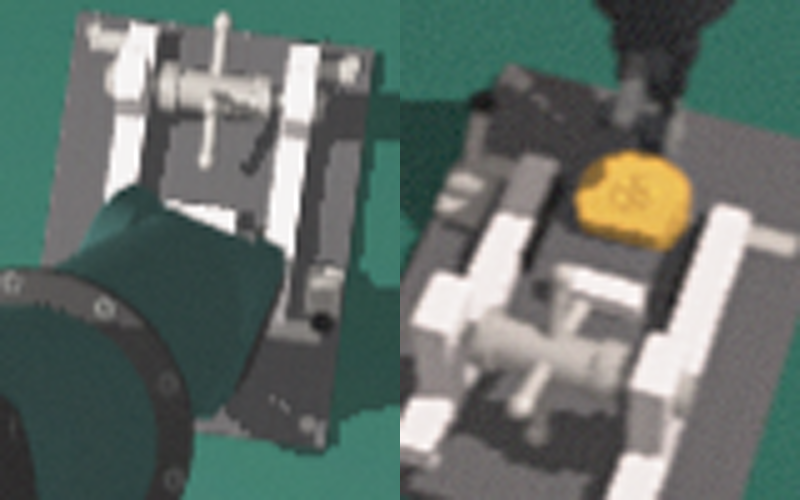

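Call:
carry_out(rows=[-1,3,0,0,0,0,-1,-2,6,0,0,0,0,-1,-2,9,0,0,0,0,-1,-2,9,0,0,0,0,-1])

```text
time_s: 9.48
tcp_pos: [535.3, -32.3, 18.3]
orientation: [[0.002, 0.991, -0.132], [-0.0, -0.132, -0.991], [-1.0, 0.002, 0.0]]
ft_force: [-0.1, 0.0, -0.4]
opening: 0.2
```

```bash
python3 - <<'E'
from h import *
s=manip.read_state();print(loc(s['tcp_pos']),s['tcp_pos'][2],s['ft_force'])
sc=manip.get_image("scene")
def fit(img,p):
    P=cv2.inRange(cv2.cvtColor(img,cv2.COLOR_RGB2HSV),(14,100,110),(34,255,255));x,y=map(int,p)
    c=P[y-25:y+25,x-25:x+25];m=cv2.moments(c,True);return np.array([m['m10']/m['m00']+x-25,m['m01']/m['m00']+y-25])
a0=fit(cv2.imread("pics/s1.png")[:,:,::-1].copy(),(280,240)) if 0 else None
c=fit(sc,proj("scene",[W(-55,0,20)])[0]);print(c,loc(plane("scene",c,20)))
E
```

```text
[-7.49789451e+01  8.74877773e-03] 18.339548540701024 [-0.11540103  0.03111092 -0.40266902]
[284.77211796 244.20643432] [-36.47086429   2.93033771]
```

Call:
carry_out(rows=[0,4,0,0,0,0,-1,0,7,0,0,0,0,-1,0,10,0,0,0,0,-1,0,12,0,0,0,0,-1,0,12,0,0,0,0,-1])

```text
time_s: 10.15
tcp_pos: [537.4, -32.7, 17.9]
orientation: [[-0.016, 0.991, -0.132], [0.004, -0.132, -0.991], [-1.0, -0.016, -0.002]]
ft_force: [-10.6, 2.0, 12.4]
opening: -0.3
```

```bash
cat >> h.py <<'E'
def stat():
    s=manip.read_state();print("t",s["time_s"],"loc",loc(s['tcp_pos']).round(1),"z",s['tcp_pos'][2].round(1),"F",s['ft_force'].round(1),"j",s["joint_positions"].round(2))
def scen():
    img=manip.get_image("scene");P=cv2.inRange(cv2.cvtColor(img,cv2.COLOR_RGB2HSV),(14,100,110),(34,255,255));x,y=map(int,proj("scene",[W(-40,0,20)])[0])
    m=cv2.moments(P[y-25:y+25,x-25:x+25],True);c=np.array([m['m10']/m['m00']+x-25,m['m01']/m['m00']+y-25]);print("die approx",loc(plane("scene",c,20)));return img
E
python3 -c "
from h import *
stat();scen();stat()"
```

```text
t 10.15 loc [-72.9  -0.1] z 17.9 F [-10.6   2.   12.4] j [-0.17  0.72  0.21  2.14 -0.44  0.34  0.27]
die approx [-34.78222094   2.96376511]
t 10.2 loc [-72.2  -0.1] z 18.0 F [-9.8  1.5 11.5] j [-0.17  0.72  0.21  2.14 -0.44  0.34  0.27]
```

Call:
carry_out(rows=[-2,12,0,0,0,0,-1,-2,12,0,0,0,0,-1,-2,14,0,0,0,0,-1,-2,14,0,0,0,0,-1])

```text
time_s: 10.7
tcp_pos: [556.0, -34.6, 19.7]
orientation: [[-0.007, 0.991, -0.131], [0.002, -0.131, -0.991], [-1.0, -0.007, -0.001]]
ft_force: [-7.3, 3.0, 5.5]
opening: 0.2
```

```bash
python3 -c "
from h import *
stat();scen();stat()"
```

```text
t 10.7 loc [-54.1   0.4] z 19.7 F [-7.3  3.   5.5] j [-0.17  0.73  0.22  2.11 -0.43  0.36  0.27]
die approx [-24.21679677   3.59700804]
t 10.75 loc [-54.1   0.4] z 19.7 F [-7.8  1.8  4.8] j [-0.17  0.73  0.22  2.11 -0.43  0.36  0.27]
```

Call:
carry_out(rows=[0,-30,0,0,0,0,-1,-60,-60,0,0,0,0,-1,-110,-120,0,0,0,0,-1,-110,-140,0,0,0,0,-1,-110,-140,0,0,0,0,-1])

```text
time_s: 11.38
tcp_pos: [419.9, -17.2, 131.3]
orientation: [[0.003, 0.991, -0.132], [0.0, -0.132, -0.991], [-1.0, 0.003, -0.001]]
ft_force: [0.9, -0.4, 0.5]
opening: -0.1
```

```bash
python3 - <<'E'
from h import *
stat()
t=manip.get_image("top");sc=manip.get_image("scene")
cv2.imwrite("pics/t4.png",t[:,:,::-1]);cv2.imwrite("pics/s4.png",sc[:,:,::-1])
p=proj("top",[W(-22,0,26)])[0]
c,y,k=die(t,(int(p[0])-16,int(p[1])-16,32,32),26,-7);print(loc(c),y-np.degrees(a),k)
out=np.zeros((500,800,3),np.uint8)
out[:,:400]=cv2.resize(t[150:250,225:305],(400,500),interpolation=cv2.INTER_CUBIC)
out[:,400:]=cv2.resize(sc[200:300,240:320],(400,500),interpolation=cv2.INTER_CUBIC)
cv2.imwrite("pics/z4.png",out[:,:,::-1])
E
```

```text
t 11.375 loc [-191.3    0.2] z 131.3 F [ 0.9 -0.4  0.5] j [-0.34  0.42  0.35  2.37 -0.37  0.4   0.19]
[-21.82615094   1.82521239] -0.050592079908624576 0.2340997402685154
```

View pics/z4.png

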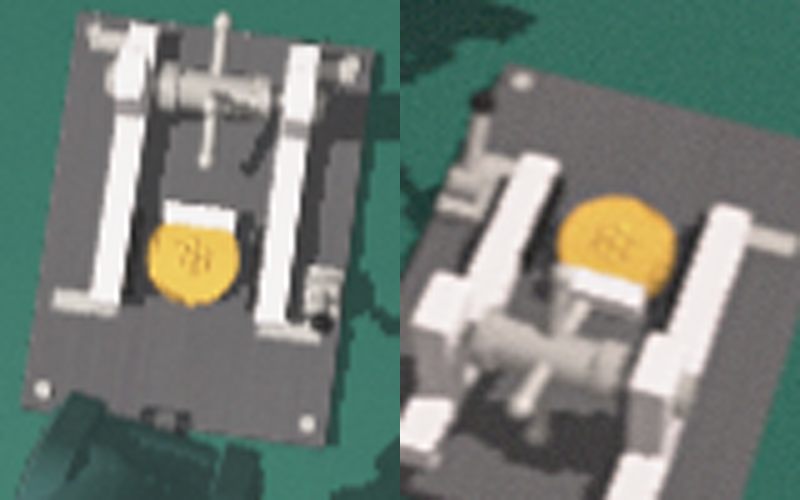

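The die's flat is on the bar: the die is at (193,255) and the bar at (200,213), with 0.05° of skew. The bar's face reads about 2 mm nearer than the frame fitted from the plate corners, so I'll shift the frame and move to the sleeve.

```bash
python3 - <<'E'
from h import *
np.savez("chase.npz",o=o+R@[-2,-.5],a=a)
E
python3 -c "
from h import *
stat();go((*W(5,0,0)[:2],87),np.degrees(a))"
```

```text
t 11.475 loc [-185.9    1. ] z 130.7 F [0.3 0.2 1. ] j [-0.33  0.42  0.35  2.36 -0.37  0.4   0.19]
t 11.475 tcp [423.3 -17.4 130.7] F [0.3 0.2 1. ] open 0.0 j [-0.33  0.42  0.35  2.36 -0.37  0.4   0.19]
shift [ 44.7 190.7   0.3] turn [-0.2 -0.  -0.3]
```

Call:
carry_out(rows=[20,60,0,0,0,0,-1,44,120,0,0,0,0,-1,44,180,0,0,0,0,-1,44,190,0,0,0,0,-1,44,190,0,0,0,0,-1,44,200,0,0,0,0,-1,44,210,0,0,0,0,-1,44,220,0,0,0,0,-1])

```text
time_s: 12.48
tcp_pos: [639.3, -46.1, 86.4]
orientation: [[0.0, 0.991, -0.132], [0.0, -0.132, -0.991], [-1.0, 0.0, -0.0]]
ft_force: [0.3, -0.7, -0.7]
opening: -0.0
```

```bash
python3 -c "
from h import *
stat()"
```

```text
t 12.475 loc [31.9  0.1] z 86.4 F [ 0.3 -0.7 -0.7] j [-0.22  0.69  0.33  1.91 -0.38  0.6   0.22]
```

Call:
carry_out(rows=[0,10,0,0,0,0,-1,0,20,0,0,0,0,-1,0,30,0,0,0,0,-1,0,30,0,0,0,0,-1])

```text
time_s: 12.98
tcp_pos: [667.6, -50.1, 85.7]
orientation: [[-0.003, 0.991, -0.132], [0.0, -0.132, -0.991], [-1.0, -0.003, -0.0]]
ft_force: [-2.9, -0.1, 0.0]
opening: -0.2
```

```bash
python3 -c "
from h import *
stat()"
```

```text
t 12.975 loc [60.5 -0.2] z 85.7 F [-2.9 -0.1  0. ] j [-0.21  0.72  0.34  1.84 -0.37  0.64  0.21]
```

Call:
carry_out(rows=[0,10,0,0,0,0,-1,0,20,0,0,0,0,-1,0,30,0,0,0,0,-1,0,38,0,0,0,0,-1,0,44,0,0,0,0,-1,0,44,0,0,0,0,-1])

```text
time_s: 13.72
tcp_pos: [711.7, -55.9, 86.0]
orientation: [[-0.001, 0.991, -0.132], [0.0, -0.132, -0.991], [-1.0, -0.001, -0.0]]
ft_force: [-3.6, 1.0, 2.2]
opening: 0.4
```

```bash
python3 -c "
from h import *
stat()
sc=manip.get_image('scene');t=manip.get_image('top')
out=np.zeros((500,800,3),np.uint8)
out[:,:400]=cv2.resize(t[150:250,225:305],(400,500),interpolation=cv2.INTER_CUBIC)
out[:,400:]=cv2.resize(sc[200:300,240:320],(400,500),interpolation=cv2.INTER_CUBIC)
cv2.imwrite('pics/z5.png',out[:,:,::-1])
"
```

```text
t 13.725 loc [105.   -0.3] z 86.0 F [-3.6  1.   2.2] j [-0.2   0.77  0.34  1.73 -0.37  0.71  0.2 ]
```

View pics/z5.png

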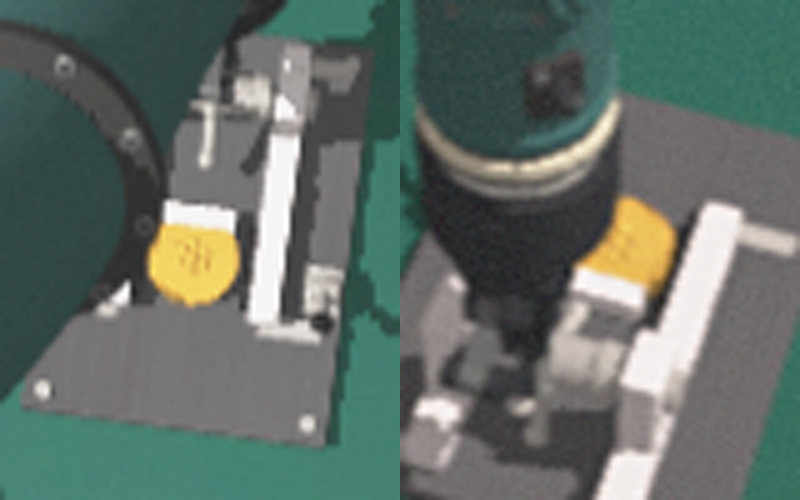

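The hand hides the sleeve, but the right jaw looks shifted inward. I'll retract and measure the sleeve angle from the jaw positions.

Call:
carry_out(rows=[0,-4,0,0,0,0,-1,-50,-4,0,0,0,0,-1,-60,-60,0,0,0,0,-1,-60,-120,0,0,0,0,-1,-60,-180,0,0,0,0,-1,-60,-240,0,0,0,0,-1,-60,-240,0,0,0,0,-1])

```text
time_s: 14.7
tcp_pos: [467.6, -23.9, 145.6]
orientation: [[-0.006, 0.991, -0.132], [0.001, -0.132, -0.991], [-1.0, -0.006, -0.0]]
ft_force: [1.1, 0.2, 0.3]
opening: 0.1
```

```bash
cat >> h.py <<'E'
def jaws(img):
    g=cv2.GaussianBlur(cv2.cvtColor(img,cv2.COLOR_RGB2GRAY),(0,0),.5).astype(np.float32);out=[]
    for sg in(1,-1):
        ys=np.arange(15,75,.25);r=[]
        for x in np.arange(10,45,2.5):
            p=proj("top",[W(x,sg*y,31.5) for y in ys]).astype(np.float32)
            v=cv2.remap(g,p[:,0].reshape(1,-1),p[:,1].reshape(1,-1),cv2.INTER_LINEAR)[0]
            w=ys[v>190]; 
            if len(w): r.append((w.min(),w.max()))
        out.append(np.median(r,0) if r else None)
    print("jaw edges (45-3a..63-3a):",out);
    if all(q is not None for q in out):
        m=np.mean([q.mean() for q in out]);print("a≈",(54-m)/3)
E
python3 - <<'E'
from h import *
stat()
for n in("t1","t4"): jaws(cv2.imread(f"pics/{n}.png")[:,:,::-1].copy())
t=manip.get_image("top");cv2.imwrite("pics/t6.png",t[:,:,::-1]);jaws(t)
sc=manip.get_image('scene');cv2.imwrite("pics/s6.png",sc[:,:,::-1])
# spoke tip prediction for comparison
for an in(2.3,2.5,2.6,2.8):
    P=[W(75+46*np.sin(an+k*np.pi/2),0,65+46*np.cos(an+k*np.pi/2)) for k in(0,1,2,3)]
    print(an,"top",((proj("top",P)-[225,150]+.5)*5).astype(int).tolist(),"scene",((proj("scene",P)-[240,200]+.5)*5+[400,0]).astype(int).tolist())
out=np.zeros((500,800,3),np.uint8)
out[:,:400]=cv2.resize(t[150:250,225:305],(400,500),interpolation=cv2.INTER_CUBIC)
out[:,400:]=cv2.resize(sc[200:300,240:320],(400,500),interpolation=cv2.INTER_CUBIC)
cv2.imwrite("pics/z6.png",out[:,:,::-1])
E
```

```text
t 14.7 loc [-141.2    0.2] z 145.6 F [1.1 0.2 0.3] j [-0.33  0.44  0.38  2.25 -0.34  0.5   0.18]
jaw edges (45-3a..63-3a): [array([43.25, 60.  ]), array([41.   , 57.375])]
a≈ 1.1979166666666667
jaw edges (45-3a..63-3a): [array([43.25, 60.25]), array([40.875, 57.5  ])]
a≈ 1.1770833333333333
jaw edges (45-3a..63-3a): [array([38.5  , 55.375]), array([36.125, 52.875])]
a≈ 2.7604166666666665
2.3 top [[222, 54], [209, 157], [208, 139], [222, 30]] scene [[524, 450], [570, 337], [572, 251], [524, 365]]
2.5 top [[221, 67], [208, 164], [210, 126], [223, 23]] scene [[529, 444], [574, 318], [567, 255], [519, 386]]
2.6 top [[220, 74], [207, 167], [211, 118], [224, 21]] scene [[532, 440], [575, 310], [564, 258], [517, 396]]
2.8 top [[218, 88], [207, 171], [213, 103], [224, 19]] scene [[538, 429], [578, 293], [558, 268], [515, 413]]
```

View pics/z6.png

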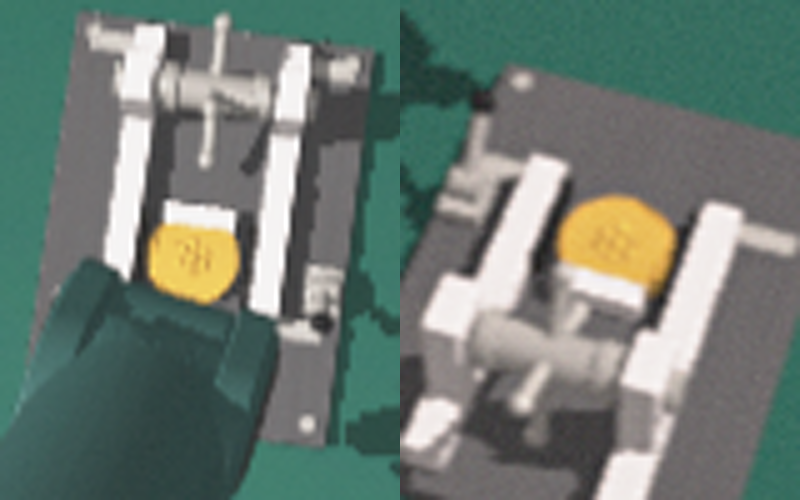

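The jaw edges give a=1.18 before the stroke and 2.76 after it. The die is still on the bar. Now the second stroke.

```bash
python3 -c "
from h import *
stat();go((*W(20,1,0)[:2],86),np.degrees(a))"
```

```text
t 14.8 loc [-133.3    0.8] z 146.7 F [ 0.8 -0.1  0.1] j [-0.33  0.44  0.38  2.24 -0.34  0.5   0.18]
t 14.8 tcp [475.5 -24.3 146.7] F [ 0.8 -0.1  0.1] open -0.4 j [-0.33  0.44  0.38  2.24 -0.34  0.5   0.18]
shift [ 61.3 153.1  -0.8] turn [-0.2 -0.  -0.2]
```

Call:
carry_out(rows=[20,60,-1,0,0,0,-1,40,120,-1,0,0,0,-1,61,153,-1,0,0,0,-1,61,153,-1,0,0,0,-1,61,168,-1,0,0,0,-1,61,180,-1,0,0,0,-1,61,190,-1,0,0,0,-1,61,200,-1,0,0,0,-1])

```text
time_s: 15.8
tcp_pos: [670.3, -49.3, 85.6]
orientation: [[-0.005, 0.991, -0.132], [0.001, -0.132, -0.991], [-1.0, -0.006, -0.001]]
ft_force: [-5.6, 0.3, 4.5]
opening: 0.1
```

```bash
python3 -c "
from h import *
stat()"
```

```text
t 15.8 loc [63.   0.9] z 85.6 F [-5.6  0.3  4.5] j [-0.22  0.73  0.34  1.83 -0.37  0.65  0.21]
```

Call:
carry_out(rows=[0,8,0,0,0,0,-1,0,16,0,0,0,0,-1,0,24,0,0,0,0,-1,0,30,0,0,0,0,-1,0,30,0,0,0,0,-1])

```text
time_s: 16.42
tcp_pos: [697.1, -52.8, 84.5]
orientation: [[-0.012, 0.991, -0.132], [0.002, -0.132, -0.991], [-1.0, -0.012, -0.001]]
ft_force: [-8.3, 1.3, 2.5]
opening: -0.4
```

```bash
python3 -c "
from h import *
stat()"
```

```text
t 16.425 loc [90.1  0.9] z 84.5 F [-8.3  1.3  2.5] j [-0.21  0.76  0.34  1.76 -0.37  0.7   0.21]
```

Now I'll retract and measure.

Call:
carry_out(rows=[0,-8,0,0,0,0,-1,-50,-8,0,0,0,0,-1,-60,-60,0,0,0,0,-1,-60,-120,0,0,0,0,-1,-60,-180,0,0,0,0,-1,-60,-240,0,0,0,0,-1,-60,-240,0,0,0,0,-1])

```text
time_s: 17.3
tcp_pos: [457.6, -21.5, 145.1]
orientation: [[-0.006, 0.991, -0.132], [0.002, -0.132, -0.991], [-1.0, -0.006, -0.001]]
ft_force: [1.2, 0.6, 0.2]
opening: 0.3
```

```bash
python3 -c "
from h import *
stat()
t=manip.get_image('top');cv2.imwrite('pics/t7.png',t[:,:,::-1]);jaws(t)
p=proj('top',[W(-20,0,26)])[0]
c,y,k=die(t,(int(p[0])-16,int(p[1])-16,32,32),26,-7);print(loc(c),y-np.degrees(a),k)
go((*W(20,1,0)[:2],88),np.degrees(a))"
```

```text
t 17.3 loc [-151.4    1.3] z 145.1 F [1.2 0.6 0.2] j [-0.34  0.43  0.38  2.28 -0.34  0.49  0.18]
jaw edges (45-3a..63-3a): [array([34.25 , 51.375]), array([32.  , 49.25])]
a≈ 4.09375
[-19.85777897   0.66535734] -0.3643037474432571 0.18606131824775982
t 17.35 tcp [462.6 -21.8 145.8] F [ 0.7 -0.3 -0.7] open 0.1 j [-0.34  0.43  0.38  2.27 -0.34  0.49  0.18]
shift [ 57.8 166.4  -0. ] turn [-0.2 -0.  -0. ]
```

Call:
carry_out(rows=[20,60,0,0,0,0,-1,40,120,0,0,0,0,-1,58,148,0,0,0,0,-1,58,148,0,0,0,0,-1,58,166,0,0,0,0,-1,58,180,0,0,0,0,-1,58,187,0,0,0,0,-1,58,187,0,0,0,0,-1])

```text
time_s: 18.35
tcp_pos: [641.4, -45.2, 86.2]
orientation: [[-0.017, 0.991, -0.132], [0.004, -0.132, -0.991], [-1.0, -0.018, -0.002]]
ft_force: [-9.9, 2.5, 4.7]
opening: 0.2
```

```bash
python3 -c "
from h import *
stat()"
```

```text
t 18.35 loc [33.9  1.3] z 86.2 F [-9.9  2.5  4.7] j [-0.22  0.7   0.34  1.89 -0.38  0.63  0.22]
```

Call:
carry_out(rows=[0,4,0,0,0,0,-1,0,8,0,0,0,0,-1,0,8,0,0,0,0,-1,0,8,0,0,0,0,-1])

```text
time_s: 18.85
tcp_pos: [651.2, -46.7, 86.8]
orientation: [[-0.013, 0.991, -0.132], [0.003, -0.132, -0.991], [-1.0, -0.013, -0.001]]
ft_force: [-9.2, 1.8, 5.8]
opening: 0.3
```

```bash
python3 -c "
from h import *
stat()"
```

```text
t 18.85 loc [43.8  1.1] z 86.8 F [-9.2  1.8  5.8] j [-0.22  0.71  0.34  1.87 -0.38  0.64  0.22]
```

Call:
carry_out(rows=[0,-15,0,0,0,0,-1,-50,-30,0,0,0,0,-1,-60,-80,0,0,0,0,-1,-60,-140,0,0,0,0,-1,-60,-200,0,0,0,0,-1,-60,-200,0,0,0,0,-1])

```text
time_s: 19.6
tcp_pos: [451.8, -20.8, 146.9]
orientation: [[-0.007, 0.991, -0.132], [0.002, -0.132, -0.991], [-1.0, -0.007, -0.001]]
ft_force: [0.2, -0.4, 0.8]
opening: 0.1
```

```bash
python3 -c "
from h import *
stat()
t=manip.get_image('top');cv2.imwrite('pics/t8.png',t[:,:,::-1]);jaws(t)
p=proj('top',[W(-20,0,26)])[0]
c,y,k=die(t,(int(p[0])-16,int(p[1])-16,32,32),26,-7);print(loc(c),y-np.degrees(a),k)
print('ball',proj('top',[W(-54.8,-80,62)]))
go((*W(-95,-80,0)[:2],140),np.degrees(a))"
```

```text
t 19.6 loc [-157.3    1.2] z 146.9 F [ 0.2 -0.4  0.8] j [-0.35  0.42  0.39  2.29 -0.34  0.49  0.17]
jaw edges (45-3a..63-3a): [array([33.875, 50.75 ]), array([31.5, 48. ])]
a≈ 4.322916666666667
[-19.86662077   0.65786311] -0.4803506747961812 0.17774381992620739
ball [[289.1086993  214.55006299]]
t 19.65 tcp [456.9 -21.1 147.6] F [ 1.4 -0.1  0.2] open -0.1 j [-0.35  0.43  0.39  2.28 -0.34  0.49  0.17]
shift [ 7.5 57.5 81.4] turn [-0.2 -0.   0. ]
```

Sleeve a≈4.32 puts the squeeze near 20 N, and the die is still home. Next is the lock lever.

Call:
carry_out(rows=[8,28,40,0,0,0,-1,8,57,81,0,0,0,-1,8,57,81,0,0,0,-1,55,57,81,0,0,0,-1,98,57,81,0,0,0,-1,98,57,81,0,0,0,-1,98,57,81,0,0,0,-1])

```text
time_s: 20.52
tcp_pos: [506.7, -109.2, 50.2]
orientation: [[0.002, 0.991, -0.131], [-0.0, -0.131, -0.991], [-1.0, 0.002, 0.0]]
ft_force: [0.3, -0.1, 1.2]
opening: 0.4
```

```bash
python3 -c "
from h import *
stat()"
```

```text
t 20.525 loc [-91.6 -79.4] z 50.2 F [ 0.3 -0.1  1.2] j [-0.05  0.65  0.24  2.19 -0.44  0.34  0.43]
```

Call:
carry_out(rows=[2,10,0,0,0,0,-1,2,20,0,0,0,0,-1,2,30,0,0,0,0,-1,2,40,0,0,0,0,-1,2,48,0,0,0,0,-1,2,54,0,0,0,0,-1,2,54,0,0,0,0,-1])

```text
time_s: 21.4
tcp_pos: [560.3, -116.5, 47.1]
orientation: [[0.002, 0.991, -0.132], [-0.001, -0.132, -0.991], [-1.0, 0.002, 0.0]]
ft_force: [-0.1, 0.3, -0.9]
opening: 0.1
```

```bash
python3 -c "
from h import *
stat()"
```

```text
t 21.4 loc [-37.4 -79.8] z 47.1 F [-0.1  0.3 -0.9] j [-0.06  0.69  0.27  2.08 -0.42  0.42  0.4 ]
```

Call:
carry_out(rows=[0,-10,0,0,0,0,-1,-50,-60,0,0,0,0,-1,-90,-120,0,0,0,0,-1,-90,-140,0,0,0,0,-1])

```text
time_s: 21.9
tcp_pos: [417.4, -97.6, 138.5]
orientation: [[0.001, 0.991, -0.133], [0.001, -0.133, -0.991], [-1.0, 0.001, -0.001]]
ft_force: [0.2, -0.6, -0.0]
opening: 0.1
```

```bash
python3 - <<'E'
from h import *
stat()
t=manip.get_image('top');sc=manip.get_image('scene');jaws(t)
for l in(0,.6,1,1.2):
    P=[W(-30+44*np.sin(l-.6),-80,26+44*np.cos(l-.6))];print(l,((proj('top',P)-[225,150]+.5)*5).astype(int).tolist(),((proj('scene',P)-[240,200]+.5)*5+[400,0]).astype(int).tolist())
out=np.zeros((500,800,3),np.uint8)
out[:,:400]=cv2.resize(t[150:250,225:305],(400,500),interpolation=cv2.INTER_CUBIC)
out[:,400:]=cv2.resize(sc[200:300,240:320],(400,500),interpolation=cv2.INTER_CUBIC)
cv2.imwrite("pics/z9.png",out[:,:,::-1])
E
```

```text
t 21.9 loc [-181.5  -79.4] z 138.5 F [ 0.2 -0.6 -0. ] j [-0.16  0.41  0.36  2.34 -0.35  0.43  0.37]
jaw edges (45-3a..63-3a): [array([33.875, 50.5  ]), array([31.625, 47.875])]
a≈ 4.34375
0 [[323, 325]] [[480, 99]]
0.6 [[328, 282]] [[461, 126]]
1 [[331, 254]] [[449, 157]]
1.2 [[332, 243]] [[444, 174]]
```

View pics/z9.png

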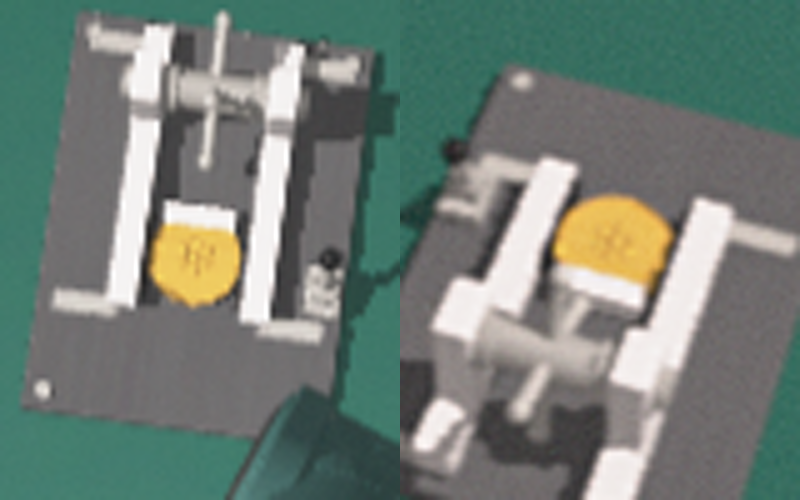

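The ball, at (331,259) in the top view and (455,150) in the scene view, shows the lever at only about 0.93. I'll push about 8 mm further.

```bash
python3 -c "
from h import *
stat();go((*W(-65,-79.5,0)[:2],47),np.degrees(a));go((*W(-29,-79.5,0)[:2],47),np.degrees(a))"
```

```text
t 22.0 loc [-184.9  -79.1] z 137.8 F [ 0.4  0.1 -1.3] j [-0.16  0.41  0.36  2.35 -0.35  0.43  0.37]
t 22.0 tcp [414.1 -97.  137.8] F [ 0.4  0.1 -1.3] open -0.2 j [-0.16  0.41  0.36  2.35 -0.35  0.43  0.37]
shift [ 9.030e+01  1.203e+02 -1.000e-01] turn [-0.3 -0.1  0.2]
t 22.0 tcp [414.1 -97.  137.8] F [ 0.4  0.1 -1.3] open -0.2 j [-0.16  0.41  0.36  2.35 -0.35  0.43  0.37]
shift [ 90.2 156.3  -0.3] turn [-0.3 -0.1  0.2]
```

Call:
carry_out(rows=[20,60,0,0,0,0,-1,50,115,0,0,0,0,-1,90,115,0,0,0,0,-1,90,120,0,0,0,0,-1,90,130,0,0,0,0,-1,90,140,0,0,0,0,-1,90,146,0,0,0,0,-1,90,146,0,0,0,0,-1])

```text
time_s: 23.0
tcp_pos: [565.6, -117.2, 47.9]
orientation: [[0.002, 0.991, -0.132], [-0.0, -0.132, -0.991], [-1.0, 0.002, 0.0]]
ft_force: [0.2, 0.0, -0.1]
opening: 0.2
```

```bash
python3 -c "
from h import *
stat()"
```

```text
t 23.0 loc [-32.  -79.7] z 47.9 F [ 0.2  0.  -0.1] j [-0.07  0.7   0.28  2.06 -0.43  0.43  0.41]
```

Call:
carry_out(rows=[0,2,0,0,0,0,-1,0,4,0,0,0,0,-1,0,4,0,0,0,0,-1,0,4,0,0,0,0,-1])

```text
time_s: 23.5
tcp_pos: [568.4, -117.5, 47.0]
orientation: [[-0.001, 0.991, -0.132], [0.0, -0.132, -0.991], [-1.0, -0.001, -0.0]]
ft_force: [-1.5, 0.9, -0.5]
opening: -0.1
```

Call:
carry_out(rows=[0,-10,0,0,0,0,-1,-50,-60,0,0,0,0,-1,-110,-120,0,0,0,0,-1,-110,-150,0,0,0,0,-1,-110,-150,0,0,0,0,-1,-110,-150,0,0,0,0,-1])

```text
time_s: 24.25
tcp_pos: [421.3, -97.9, 157.6]
orientation: [[0.003, 0.991, -0.131], [-0.0, -0.131, -0.991], [-1.0, 0.003, -0.0]]
ft_force: [0.4, 0.9, 0.1]
opening: 0.1
```

```bash
python3 - <<'E'
from h import *
stat()
t=manip.get_image('top');sc=manip.get_image('scene');jaws(t)
p=proj('top',[W(-20,0,26)])[0]
c,y,k=die(t,(int(p[0])-16,int(p[1])-16,32,32),26,-7);print(loc(c),y-np.degrees(a),k)
out=np.zeros((500,800,3),np.uint8)
out[:,:400]=cv2.resize(t[150:250,225:305],(400,500),interpolation=cv2.INTER_CUBIC)
out[:,400:]=cv2.resize(sc[200:300,240:320],(400,500),interpolation=cv2.INTER_CUBIC)
cv2.imwrite("pics/z10.png",out[:,:,::-1])
E
```

```text
t 24.25 loc [-177.7  -79.1] z 157.6 F [0.4 0.9 0.1] j [-0.2   0.38  0.41  2.32 -0.32  0.48  0.34]
jaw edges (45-3a..63-3a): [array([33.875, 50.5  ]), array([31.625, 47.875])]
a≈ 4.34375
[-19.82739236   0.64157389] -0.2850480302167142 0.18017410603855316
```

View pics/z10.png

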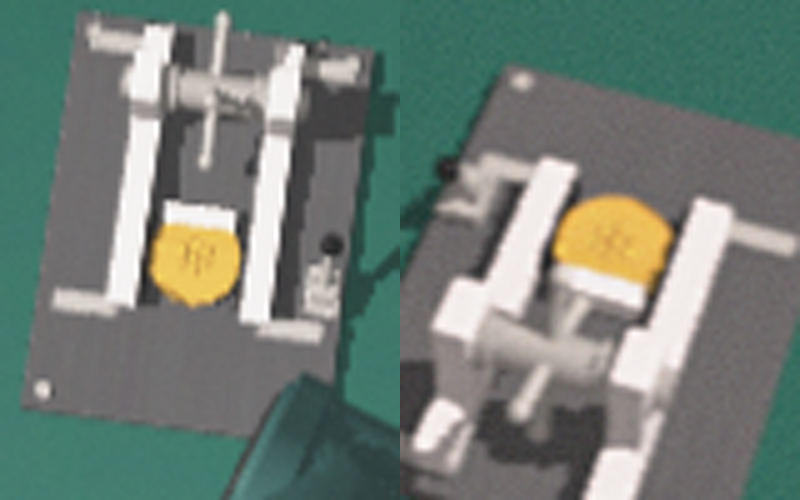

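The ball is now at (333,244) in the top view and (448,169) in the scene view, which matches lock ≈1.17. The die is home, the jaws are closed and the hand is clear, so I'll hand in.

```bash
python3 -c "
from bench import manip
print(manip.finish_job())"
```

```text
the job is handed in; nothing more can be done
None
```

The flat die is locked up in the chase with the lock lever swung over. I handed the job in at about 24 s of the 72 s allowed; no verdict was reported.

**What I did:** I placed the die on the bed and pushed it against the bar with shut fingers. Three spoke strokes turned the sleeve from about 1.2 to 4.3 rad. I then swung the lever over in two pushes and took the hand away.

**Last checks, all from the camera:**

| Check | Reading | Needed |
|---|---|---|
| Die skew to the chase | -0.3° | within 4° (0.07 rad) |
| Die centre, along the chase | 19.8 mm near of the bar face | 20 mm, ±3 mm |
| Die centre from middle | 0.6 mm off in my frame, about 0.5 mm from the jaws' midpoint | within 16 mm |
| Sleeve angle, from the jaw edges | 4.34 rad, about 20 N per pad | over 8 N per pad |
| Lock lever | about 1.17 rad | over 1.0 rad |
| Wrist force, hand clear | about 1 N | touching nothing |

**What went wrong or disagreed:**
- **First grasp:** It landed off-centre because the approach move fell short of its target. The fingers pressed on the die with about 56 N at the wrist. The die hardly moved, and the second grasp was good.
- **Chase frame:** The fit from the plate corners put the bar about 2 mm too far away. I corrected the frame to the bar as seen, so the "along the chase" reading depends partly on that correction.
- **Lever:** The first push only reached about 0.93 rad, so I pushed it again.
- **Not measured:** The pad force is worked out from the jaw positions. I did not check the bystanders' positions at the end; I saw no contact with them.

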